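# Spin-test a pulley wheel and stop it by touch with its marked hole in the slot

## Task

Brush the blue wheel in the test cradle into a spin with the fingers so that, after at least two turns (either way round), it is still running freely, untouched. Then slow it with a touch of the fingers so that it comes to rest with the red-ringed hole wholly inside the yellow frame's slot; after those turns it must not come to rest anywhere else. Take the fingers away, leave the wheel standing there, and leave the things lying around the cradle where they are.

Things in the scene. Friction and masses are not known exactly. Their poses are not given: they have to be found in the camera images.
- stand: Grey steel cradle, fixed. Origin on the bench under the wheel's centre; x points uphill (level), y across, z up. Base plate 300 x 340 x 12 mm, centred 20 mm along +x. The wheel's face leans 30 degrees from level towards the stand's -x side: its outward normal is (-0.5, 0, 0.866) in the stand's axes, uphill along the face is (0.866, 0, 0.5).
- guard_rod (a point): Middle of the lowest of 4 guard rods (8 mm thick, 310 mm long, along the stand's y), 120 mm straight above the low part of the rim: an upright gripper does not fit, so come from the stand's -x side, below this rod, tool tilted 30 to 40 degrees. The other rods follow at +70, +140, +210 mm in x, 40 mm higher each; 10 mm rails and legs (legs below the first and last rod) at y = +-155 mm.
- wheel (a joint): Turning angle of the wheel in rad, unlimited, counting on over many turns; starts between -3.1 and 3.1; positive is counter-clockwise looking at the face. At 0 and every multiple of 2 pi the red-ringed hole is in the middle of the slot. The wheel is balanced and runs very easily: from 2 rad/s it coasts about 15 to 24 s, 13 to 20 rad.
- wheel_center (a point): Fixed point at the centre of the outward face of the blue wheel, 140 mm straight above the stand's origin. The wheel is 240 mm across, 20 mm thick, 0.7 to 1.1 kg. Its face is flat and smooth at 100 to 120 mm radius (rub here). Four 20 mm holes 90 degrees apart at 80 mm radius, one ringed red, three dark; central hub of 22 mm radius stands up to 14 mm proud.
- ring_hole (a point): Centre of the red-ringed hole (20 mm diameter, the red ring 38 mm outside), in the plane of the face, 80 mm from the wheel's centre; turns with the wheel.
- slot (a point): Fixed point in the plane of the wheel's face, 80 mm uphill of its centre, behind the middle of the slot: a window 44 mm long along the circumference and 30 mm radially in a yellow plate, 4 mm thick, 8 mm clear of the face, held from beyond the uphill rim. The hole is wholly inside the slot when its centre is within 12 mm of this point.
- wrench: Bystander: loose steel wrench 180 mm long, lying on the bench; origin under its middle.
- oil_can: Bystander: loose blue can, 60 mm diameter, 130 mm tall, upright; origin at its underside.
- carton: Bystander: loose cardboard carton 120 x 90 x 70 mm; origin at the centre of its underside.
- spare_bush: Bystander: loose brass bushing, 44 mm outside, 24 mm bore, 20 mm tall; origin at the centre of its underside.

How it is judged:
By the outcome, as a careful person would: the job done as asked, in the order asked, and still so for the second after the job is handed in, with the robot touching nothing.
It also fails if it takes over 61 s, if anything falls off the work surface, if the arm or the gripper's body presses on something with over 40 N, if the wrist force passes 120 N, or if a joint passes its speed limit or range.

## Robot

A 6-joint arm with a two-finger parallel gripper is mounted at the origin on the work surface. World frame = base frame: x ahead of the robot, y to its left, z up, the work surface at z = 0. Lengths are in mm, angles in rad, forces in N, time in s.
With the tool pointing down it reaches from about 275 to 825 mm from the base axis. Payload 4.9 kg.
Tool frame: the origin (TCP) lies at the very end of the fingers, on their centre line; the grasp point (between the pads) lies 19 mm behind it; z points along the fingers, x is the direction in which the jaws open and shut, and the axes are right-handed (so a half turn about z gives the same grasp; the last joint's range is limited). The gripper opens to 85 mm and grips with 20 to 120 N. Pads are 22 mm wide; open, the fingers measure 114 mm over their backs; the gripper's body (76 mm by 85 mm) begins 54 mm behind the grasp point. The pads swing forward as they close: fully open they stand 13 mm farther back than shut.
Start: joints at [-1.459, 0.326, -0.193, 1.052, 0, 1.437], TCP at [133.844, -533.483, 231.281] pointing down, gripper open.
Joint ranges: [-2.65, 2.65], [-0.97, 1.79], [-1.3, 1.35], [-1.93, 2.1], [-1.47, 1.37], [-3.14, 3.14]. Speed limits (rad/s): [2.57, 2.57, 3.14, 3.14, 3.14, 3.14].

## Interface

Orientations are given as a unit quaternion [w, x, y, z].
In Python, from cell import get_state, camera, camera_info, sign_off gives the robot as it stands.
- The arm moves only by the shell command python3 -m jog 'ROWS' [FORCE]. ROWS is JSON, a list of rows, each a list of 7 numbers: the finger opening in mm, from 0 to 85.4, then the shift along the world's x, y, z in units of 15 cm (1.0 is 15 cm), then the turn, a rotation vector about the world's x, y, z in units of 90 degrees (1.0 is 90 degrees). A call has 1 to 12 rows; each row is the pose to reach, as a shift and turn from the pose measured when the call began; what a row does not reach only later rows make up. A row lasts 1/12 s, in which the tool goes at most 41.7 mm and 7.16 degrees, less where a joint would pass 70% of its speed; a pose out of reach is approached as far as the arm can. A call with a number of a shift or a turn outside -1 to 1 is refused whole. A call with a gripper value outside its range is refused whole. The fingers move at their own pace and stop on an object; FORCE is the grip in N (left out, the last holds). Time passes only in rows, so rows that repeat a pose let the fingers close. It gives the time, the measured TCP pose, the force and the opening at its end, in the units of the state.
- get_state(): the state, without advancing time (a new reading comes with each control period).
- camera(name): name is "side" or "top" or "wrist"; returns the picture (480x640x3 uint8, red, green, blue); there is no depth.
- camera_info(name): a dict with "K" (3x3 intrinsics, pixels), "T" (4x4, takes a point from camera to world coordinates). Camera axes: x right, y down, z forward; pixel columns grow to the right and rows downward; lengths in mm; the calibration is good to about 2 mm. A picture is of the moment at which its call begins: read the wrist's pose just before it. camera_info takes no time and is no camera call; for the wrist camera it gives the pose at the moment of the call.
- sign_off(): hands the job in, once; it reports no verdict.
The state is a dict: "time_s": time; "joint_pos": joint angles; "joint_vel": joint speeds; "joint_torque": joint torques, N m; "tool_pos": TCP position; "orientation": TCP orientation; "ft_force": force on the tool from outside, world axes, zero at the start; "ft_torque": the same for the moment, N m; "gripper_width": finger opening in mm.
Only numpy, scipy, OpenCV 4.12 (cv2) and the standard library are available. Lean on these libraries where they do the work, as an engineer would, in place of code of your own. Each camera call takes 0.05 s, during which the arm holds its last target.

## Working session

There is one attempt and no reset: what is moved stays moved. The work goes in short steps, Python scripts to look and compute and a shell command to move; the robot and the scene stay as the last step left them, time stands still between calls to the robot, and variables do not carry over. Pictures are saved under pics/ and viewed, and the job is handed in when it is done.

```bash
ls; mkdir -p pics
python3 - <<'E'
from cell import *
import cv2
print(get_state())
for n in ["side","top","wrist"]:
    im=camera(n); cv2.imwrite(f"pics/{n}0.png",im[:,:,::-1]); i=camera_info(n); print(n,i["K"],i["T"])
E
```

```text
pics
{'time_s': 0.0, 'joint_pos': array([-1.45922850e+00,  3.26928582e-01, -1.93598535e-01,  1.05199448e+00,
       -5.75747893e-05,  1.43659028e+00]), 'joint_vel': array([ 0.00039987,  0.00053955, -0.00065536, -0.00026121, -0.00070334,
       -0.00053524]), 'joint_torque': array([-1.11514149e-03, -4.43398619e+01,  2.62438613e+01,  1.55796617e-02,
       -3.01202517e-04,  4.56345745e-06]), 'tool_pos': array([ 133.74349573, -532.88413009,  230.50460399]), 'orientation': array([-5.96715163e-04,  7.88449788e-01, -6.15098518e-01, -6.23615627e-04]), 'ft_force': array([ 0.22090745, -0.15857727, -0.2992532 ]), 'ft_torque': array([ 0.01446114, -0.0478793 , -0.00277222]), 'gripper_width': 85.41304522101514}
side [[445.74809766   0.         319.43274951]
 [  0.         445.74809766 231.39774888]
 [  0.           0.           1.        ]] [[-9.92882927e-01 -6.77502696e-02  9.79458780e-02  4.56165910e+02]
 [-1.19060336e-01  5.84358468e-01 -8.02714032e-01  8.98940551e+02]
 [-2.85141116e-03 -8.08662527e-01 -5.88265916e-01  8.19989233e+02]
 [ 0.00000000e+00  0.00000000e+00  0.00000000e+00  1.00000000e+00]]
top [[516.90007504   0.         311.49283604]
 [  0.         516.90007504 251.48827711]
 [  0.           0.           1.        ]] [[ 1.99630802e-02 -9.95249813e-01  9.52852797e-02  4.25430293e+02]
 [-9.99788509e-01 -2.03429513e-02 -3.01683853e-03  7.96856586e-01]
 [ 4.94089179e-03 -9.52049023e-02 -9.95445435e-01  1.26363776e+03]
 [ 0.00000000e+00  0.00000000e+00  0.00000000e+00  1.00000000e+00]]
wrist [[399.50206938   0.         323.9600526 ]
 [  0.         399.50206938 242.13751193]
 [  0.           0.           1.        ]] [[ 2.43793534e-01 -9.24159578e-01 -2.94098261e-01  2.08675951e+02]
 [-9.69825068e-01 -2.32942527e-01 -7.19521879e-02 -5.13132016e+02]
 [-2.01268851e-03  3.02765344e-01 -9.53063007e-01  3.73706979e+02]
 [ 0.00000000e+00  0.00000000e+00  0.00000000e+00  1.00000000e+00]]
```

View pics/side0.png

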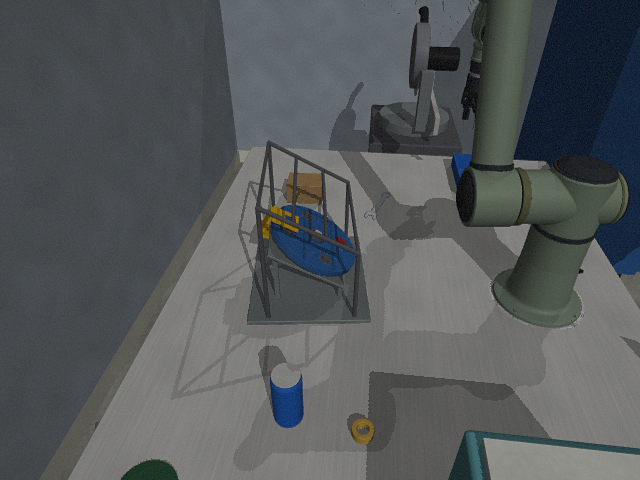

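View pics/top0.png

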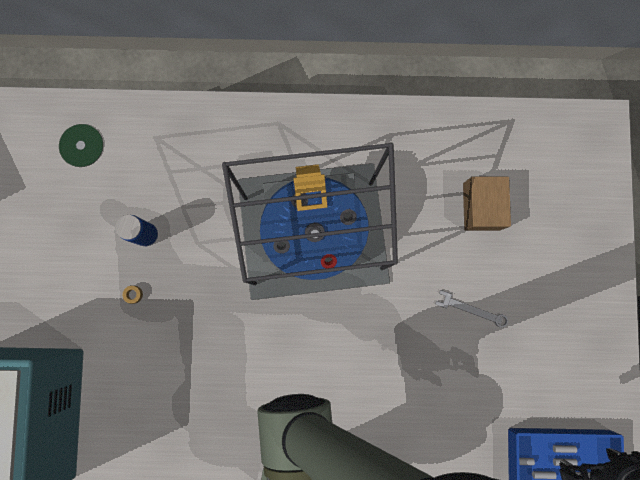

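Run:
```python
import cv2
im=cv2.imread("pics/top0.png")[130:310,210:420]
cv2.imwrite("pics/z0.png",cv2.resize(im,None,fx=3.5,fy=3.3,interpolation=cv2.INTER_CUBIC)[:600,:800])
```

```text
(no output)
```

View pics/z0.png

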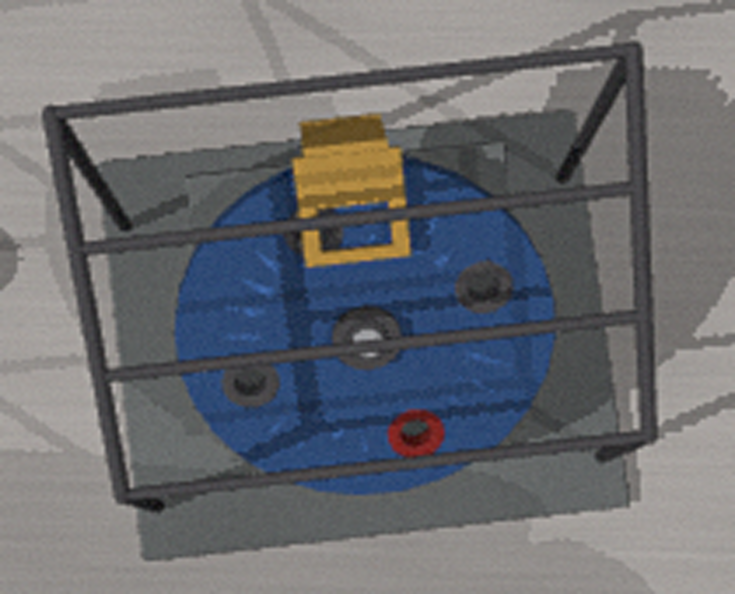

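```bash
cat > h.py <<'E'
import numpy as np, cv2
from cell import *
def ray(name,px,info=None):
    i=info or camera_info(name); K=np.array(i["K"]);T=np.array(i["T"])
    d=T[:3,:3]@np.linalg.solve(K,np.array([px[0],px[1],1.])); return T[:3,3],d/np.linalg.norm(d)
def onplane(name,px,p0,n,info=None):
    o,d=ray(name,px,info); return o+d*(np.dot(np.array(p0)-o,n)/np.dot(d,n))
def proj(name,P,info=None):
    i=info or camera_info(name); T=np.linalg.inv(i["T"]); c=T[:3,:3]@np.array(P,float)+T[:3,3]; q=np.array(i["K"])@c; return q[:2]/q[2]
E
python3 - <<'E'
from h import *
z=[0,0,1]
c=[onplane("top",p,[0,0,12],z) for p in [(251.4,299.7),(390.6,283),(239.4,179.4),(374.3,163.3)]]
for x in c: print(x)
BL,BR,TL,TR=c
m=sum(c)/4; print("mid",m, np.linalg.norm(BL-BR),np.linalg.norm(TL-TR),np.linalg.norm(TL-BL),np.linalg.norm(TR-BR))
for a,b in((TL,BL),(TR,BR)):
    print(np.degrees(np.arctan2(*(a-b)[[1,0]])))
for a,b in((BL,BR),(TL,TR)):
    print(np.degrees(np.arctan2(-(a-b)[0],(a-b)[1])))
print("hub", onplane("top",(314.9,232.1),[0,0,150],z))
E
```

```text
[425.60046556 139.44653373  12.        ]
[ 472.55268265 -195.9463404    12.        ]
[719.98518356 178.14300401  12.        ]
[ 767.57765163 -153.99837966   12.        ]
mid [596.42899585  -8.08879558  12.        ] 338.6633884997443 335.53381612380906 296.9171248057412 297.99222092585023
7.488518410161772
8.092326768936497
7.969143723850254
8.154393782358884
hub [574.47882271  -9.13309778 150.        ]
```

Run:
```python
import cv2
im=cv2.imread("pics/side0.png")[135:330,240:380]
cv2.imwrite("pics/z1.png",cv2.resize(im,None,fx=4,fy=3,interpolation=cv2.INTER_CUBIC)[:600,:800])
```

```text
(no output)
```

View pics/z1.png

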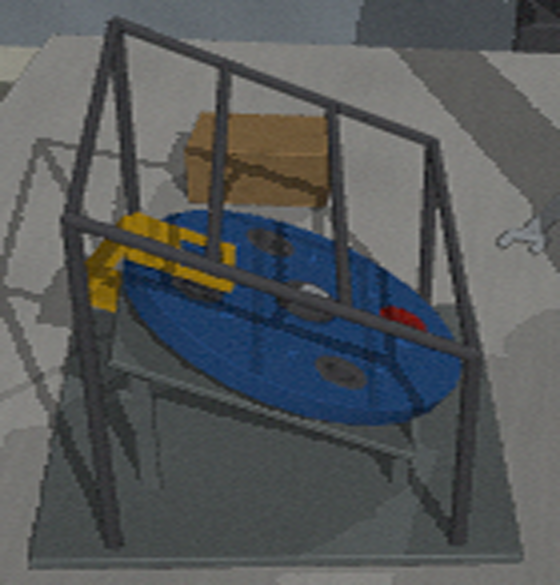

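Run:
```python
from h import *
from scipy.optimize import least_squares
def blue(n):
    im=cv2.imread(f"pics/{n}0.png"); h=cv2.cvtColor(im,cv2.COLOR_BGR2HSV)
    m=cv2.inRange(h,(100,120,30),(125,255,255))
    nlab,l,s,c=cv2.connectedComponentsWithStats(cv2.morphologyEx(m,cv2.MORPH_CLOSE,np.ones((7,7))))
    w=(210,420,130,310) if n=="top" else (240,380,135,330)
    k=[i for i in range(1,nlab) if w[0]<c[i][0]<w[1] and w[2]<c[i][1]<w[3]]
    i=max(k,key=lambda i:s[i][4]); print(n,s[i],c[i])
    cs,_=cv2.findContours((l==i).astype(np.uint8),cv2.RETR_EXTERNAL,cv2.CHAIN_APPROX_NONE)
    return cv2.convexHull(max(cs,key=cv2.contourArea))[:,0,:]
H={n:blue(n) for n in("top","side")}
for n in H: print(n,cv2.fitEllipse(H[n]), len(H[n]))
yaw=np.radians(8)
def frame(x,y,yaw):
    c,s=np.cos(yaw),np.sin(yaw); R=np.array([[c,-s,0],[s,c,0],[0,0,1]])
    return np.array([x,y,140.]),R@[-.5,0,3**.5/2],R@[3**.5/2,0,.5],R@[0,1,0]
for X in ((576.6,-10.9),(581.4,-8)):
  C,n,u,v=frame(*X,yaw)
  for cam in H:
    P=np.array([onplane(cam,p,C,n)-C for p in H[cam]]); a=P@u;b=P@v
    A=np.c_[2*a,2*b,np.ones(len(a))]; s=np.linalg.lstsq(A,a*a+b*b,rcond=None)[0]
    print(X,cam,"centre offset u,v",s[:2],"r",np.sqrt(s[2]+s[0]**2+s[1]**2), "radii",np.percentile(np.hypot(a-s[0],b-s[1]),[0,25,50,75,100]))
```

```text
top [ 260  178  109  102 6944] [313.87485599 230.17669931]
side [ 271  205   85   72 3449] [314.53986663 243.10814729]
top ((313.7044982910156, 227.8310546875), (102.3846435546875, 108.25174713134766), 81.65054321289062) 42
side ((312.2074890136719, 240.5996856689453), (55.15594482421875, 94.91288757324219), 125.20548248291016) 32
(576.6, -10.9) top centre offset u,v [4.37798879 3.08326392] r 119.50614683286172 radii [117.93210043 118.77347997 119.50645665 120.14133623 121.24513109]
(576.6, -10.9) side centre offset u,v [ 6.8070222  16.93598384] r 126.43328500180692 radii [117.76459977 123.15553279 127.86678615 130.21522184 132.5095474 ]
(581.4, -8) top centre offset u,v [-1.1448818   0.80678229] r 119.80041662074763 radii [118.22249432 119.06594566 119.8007272  120.4371701  121.54368293]
(581.4, -8) side centre offset u,v [ 0.84489009 10.76322388] r 126.99035554271059 radii [118.28347571 123.69816142 128.43017276 130.78895576 133.09339022]
```

```bash
cat >> h.py <<'E'
X0,Y0,YAW=580.,-8.5,np.radians(8)
def frame(x=X0,y=Y0,yaw=YAW):
    c,s=np.cos(yaw),np.sin(yaw); R=np.array([[c,-s,0],[s,c,0],[0,0,1]])
    return np.array([x,y,140.]),R@[-.5,0,3**.5/2],R@[3**.5/2,0,.5],R@[0,1,0],R
E
python3 - <<'E'
from h import *
C,n,u,v,R=frame(); O=np.array([X0,Y0,0])
for cam,w in (("top",(210,420,130,310)),("side",(240,380,135,330))):
    s=4 if cam=="side" else 3.5; sy=3 if cam=="side" else 3.3
    im=cv2.imread(f"pics/{cam}0.png")[w[2]:w[3],w[0]:w[1]]; im=cv2.resize(im,None,fx=s,fy=sy,interpolation=cv2.INTER_CUBIC)
    def dot(P,col):
        q=proj(cam,P); cv2.circle(im,(int((q[0]+.5-w[0])*s),int((q[1]+.5-w[2])*sy)),2,col,-1)
    for t in np.arange(0,6.28,.1): dot(C+120*(u*np.cos(t)+v*np.sin(t)),(0,255,0))
    dot(C+14*n,(255,255,255))
    for a in(22,-22):
        for b in (65,95): dot(C+12*n+b*u+a*v,(0,0,255))
    for a in(170,-170):
        for b in(-130,170): dot(O+R@[b,a,12],(255,0,255))
    # rods: low rim at x=-103.9,z=80; rod z=200
    for k in range(4):
        for y in(-155,-75,0,75,155): dot(O+R@[-103.9+70*k,y,200+40*k],(0,255,255))
    cv2.imwrite(f"pics/ov_{cam}.png",im)
E
```

```text
(no output)
```

View pics/ov_top.png

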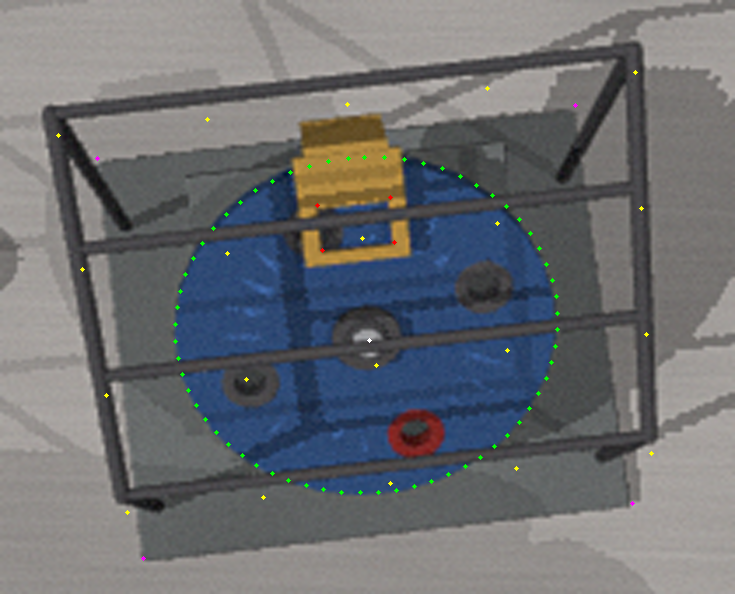

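View pics/ov_side.png

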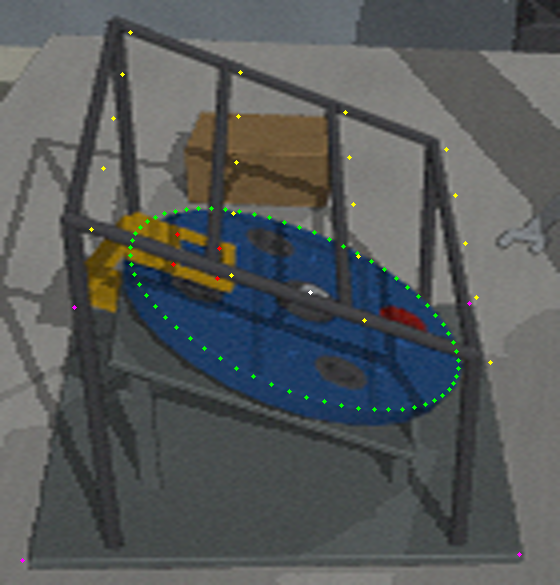

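```bash
cat >> h.py <<'E'
from scipy.spatial.transform import Rotation as Ro
def cur():
    s=get_state(); q=s["orientation"]; return np.array(s["tool_pos"]),Ro.from_quat([q[1],q[2],q[3],q[0]]),s
def tgtR(tilt):
    t=np.radians(tilt); Y=np.array([np.cos(t),0,np.sin(t)]);Z=np.array([np.sin(t),0,-np.cos(t)]);X=np.cross(Y,Z)
    return Ro.from_matrix(frame()[4]@np.c_[X,Y,Z])
def tgtP(uu,vv,nn):
    C,n,u,v,R=frame(); return C+uu*u+vv*v+nn*n
def delta(P,Rt):
    p,r,s=cur(); rv=(Rt*r.inv()).as_rotvec()/(np.pi/2); print("shift",np.round((P-p)/150,3),"turn",np.round(rv,3),"mm",np.round(P-p,1))
def loc():
    p,r,s=cur(); C,n,u,v,R=frame(); d=p-C
    print("t",round(s["time_s"],3),"uvn",np.round([d@u,d@v,d@n],2),"F uvn",np.round([s["ft_force"]@u,s["ft_force"]@v,s["ft_force"]@n],2),"w",round(s["gripper_width"],1),"q",np.round(s["joint_pos"],2),"roterr",np.round((tgtR(36)*r.inv()).as_rotvec(degrees=True),1))
def ang(show=None):
    s=get_state(); im=cv2.cvtColor(camera("top"),cv2.COLOR_RGB2BGR); h=cv2.cvtColor(im,cv2.COLOR_BGR2HSV)
    m=cv2.inRange(h,(0,120,50),(8,255,255))|cv2.inRange(h,(172,120,50),(180,255,255))
    k=np.zeros_like(m); k[165:300,250:380]=1; m=m*k
    if show: cv2.imwrite(show,im)
    C,n,u,v,R=frame(); ys,xs=np.nonzero(m)
    if len(xs)<5: print("t",round(s["time_s"],3),"ring hidden",len(xs)); return s["time_s"],None
    P=np.array([onplane("top",p,C,n)-C for p in zip(xs,ys)]); a=P@u;b=P@v
    cx,cy=(a.min()+a.max())/2,(b.min()+b.max())/2
    th=np.arctan2(cy,cx); print("t",round(s["time_s"],3),"theta",round(th,3),"r",round(np.hypot(cx,cy),1),"npx",len(xs)); return s["time_s"],th
E
python3 - <<'E'
from h import *
loc(); ang()
R=tgtR(36); r=cur()[1]
print(np.degrees((R*r.inv()).magnitude()))
full=(R*r.inv()).as_rotvec()
print("half:"); delta(np.array([330,-200,300]),Ro.from_rotvec(full*.47)*r)
delta(tgtP(-97,-40,150),R)
E
```

```text
t 0.15 uvn [-400.54 -457.32  335.97] F uvn [0.78 0.02 0.49] w 85.3 q [-1.46  0.33 -0.19  1.05  0.    1.44] roterr [-52.9 -10.4 165.7]
t 0.15 theta -2.846 r 81.7 npx 152
174.23403245333006
half:
shift [1.308 2.221 0.461] turn [-0.276 -0.054  0.865] mm [196.2 333.1  69.2]
shift [ 1.962  3.086 -0.063] turn [-0.588 -0.116  1.841] mm [294.3 462.9  -9.4]
```

```bash
python3 -m jog '[[0,1,1,0.4,0,0,0.95],[0,1,1,0.4,0,0,0.95],[0,1,1,0.4,0,0,0.95],[0,1,1,0.4,0,0,0.95],[0,1,1,0.4,0,0,0.95],[0,1,1,0.4,0,0,0.95],[0,1,1,0.4,0,0,0.95],[0,1,1,0.4,0,0,0.95],[0,1,1,0.4,0,0,0.95],[0,1,1,0.4,0,0,0.95],[0,1,1,0.4,0,0,0.95],[0,1,1,0.4,0,0,0.95]]' 40
python3 - <<'E'
from h import *
loc(); R=tgtR(36); delta(tgtP(-97,-40,150),R)
E
```

```text
time_s: 1.2
tool_pos: [283.8, -382.9, 290.7]
orientation: [-0.0, 0.996, 0.087, -0.001]
ft_force: [0.7, 0.2, 0.1]
gripper_width: 0.1
t 1.2 uvn [-223.83 -329.54  303.18] F uvn [ 0.68  0.11 -0.27] w 0.1 q [-1.09  0.15 -0.26  1.15 -0.    0.31] roterr [-23.3 -32.2  84.9]
shift [ 0.962  2.084 -0.462] turn [-0.259 -0.357  0.944] mm [144.3 312.7 -69.2]
```

```bash
python3 -m jog '[[0,0.2,1,0,-0.259,-0.357,0.944],[0,0.2,1,0,-0.259,-0.357,0.944],[0,0.2,1,0,-0.259,-0.357,0.944],[0,0.2,1,0,-0.259,-0.357,0.944],[0,0.2,1,0,-0.259,-0.357,0.944],[0,0.2,1,0,-0.259,-0.357,0.944],[0,0.2,1,0,-0.259,-0.357,0.944],[0,0.2,1,0,-0.259,-0.357,0.944],[0,0.2,1,0,-0.259,-0.357,0.944],[0,0.2,1,0,-0.259,-0.357,0.944],[0,0.2,1,0,-0.259,-0.357,0.944],[0,0.2,1,0,-0.259,-0.357,0.944]]'
python3 - <<'E'
from h import *
loc(); R=tgtR(36); delta(tgtP(-97,-40,150),R)
E
```

```text
time_s: 2.2
tool_pos: [313.6, -232.6, 290.9]
orientation: [0.19, 0.675, 0.679, 0.217]
ft_force: [0.2, -0.1, -0.2]
gripper_width: -0.2
t 2.2 uvn [-180.01 -184.84  278.19] F uvn [ 0.05 -0.11 -0.29] w -0.2 q [-1.29 -0.24 -0.77  0.9   0.57 -1.26] roterr [-1.8 -2.6  7.1]
shift [ 0.763  1.082 -0.463] turn [-0.02  -0.029  0.078] mm [114.5 162.4 -69.5]
```

```bash
python3 -m jog '[[0,0.3,0.5,-0.2,-0.02,-0.03,0.08],[0,0.6,0.9,-0.4,-0.02,-0.03,0.08],[0,0.76,1,-0.46,-0.02,-0.03,0.08],[0,0.76,1,-0.46,-0.02,-0.03,0.08],[0,0.76,1,-0.46,-0.02,-0.03,0.08],[0,0.76,1,-0.46,-0.02,-0.03,0.08],[0,0.76,1,-0.46,-0.02,-0.03,0.08],[0,0.76,1,-0.46,-0.02,-0.03,0.08]]'
python3 - <<'E'
from h import *
loc(); R=tgtR(36); delta(tgtP(-97,0,80),R); delta(tgtP(-97,0,20),R)
cv2.imwrite("pics/s1.png",camera("side")[:,:,::-1][100:340,200:520].repeat(2,0).repeat(2,1))
cv2.imwrite("pics/w1.png",camera("wrist")[:,:,::-1]); ang()
E
```

```text
time_s: 2.87
tool_pos: [427.5, -82.2, 221.9]
orientation: [0.202, 0.623, 0.719, 0.234]
ft_force: [0.4, 0.6, -0.9]
gripper_width: 0.4
t 2.867 uvn [-98.76 -51.74 151.56] F uvn [-0.02  0.58 -1.05] w 0.4 q [-0.68 -0.24 -1.02  0.34  0.45 -0.72] roterr [-0.   0.  -0.2]
shift [ 0.198  0.376 -0.407] turn [-0.     0.    -0.002] mm [ 29.7  56.4 -61.1]
shift [ 0.396  0.404 -0.754] turn [-0.     0.    -0.002] mm [  59.5   60.6 -113.1]
t 2.967 theta -2.846 r 81.7 npx 151
```

View pics/s1.png

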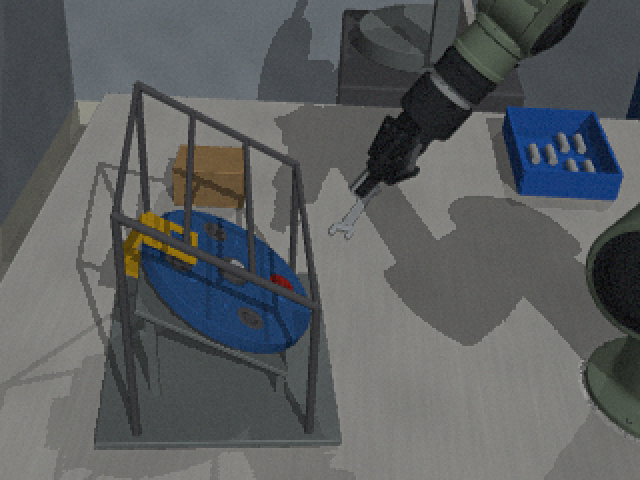

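View pics/w1.png

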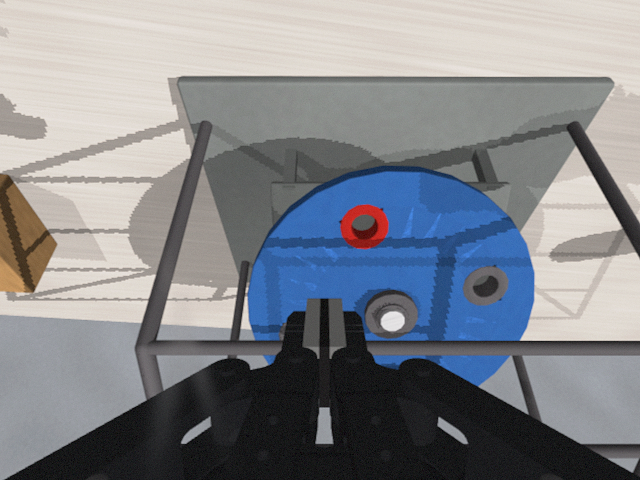

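```bash
python3 -m jog '[[0,0.13,0.25,-0.25,0,0,0],[0,0.26,0.36,-0.5,0,0,0],[0,0.26,0.37,-0.52,0,0,0],[0,0.26,0.37,-0.52,0,0,0],[0,0.26,0.37,-0.52,0,0,0]]'
cat >> h.py <<'E'
def angw(show=None):
    s=get_state(); info=camera_info("wrist"); im=cv2.cvtColor(camera("wrist"),cv2.COLOR_RGB2BGR); h=cv2.cvtColor(im,cv2.COLOR_BGR2HSV)
    m=cv2.inRange(h,(0,120,50),(8,255,255))|cv2.inRange(h,(172,120,50),(180,255,255))
    if show: cv2.imwrite(show,im)
    C,n,u,v,R=frame(); ys,xs=np.nonzero(m)
    if len(xs)<20: print("t",round(s["time_s"],3),"W ring hidden",len(xs)); return
    hp=cv2.convexHull(np.c_[xs,ys].astype(np.int32))[:,0,:]
    P=np.array([onplane("wrist",p,C,n,info)-C for p in hp]); a=P@u;b=P@v
    cx,cy=(a.min()+a.max())/2,(b.min()+b.max())/2
    print("t",round(s["time_s"],3),"W theta",round(np.arctan2(cy,cx),3),"r",round(np.hypot(cx,cy),1),"npx",len(xs))
E
python3 - <<'E'
from h import *
loc(); R=tgtR(36); delta(tgtP(-97,0,20),R);delta(tgtP(-97,-40,12),R)
cv2.imwrite("pics/s2.png",camera("side")[:,:,::-1][100:340,200:520].repeat(2,0).repeat(2,1))
angw("pics/w2.png"); ang("pics/t2.png")
E
```

```text
time_s: 3.43
tool_pos: [465.7, -29.9, 143.5]
orientation: [0.202, 0.625, 0.717, 0.233]
ft_force: [0.2, -0.1, -0.1]
gripper_width: -0.1
t 3.433 uvn [-98.82  -5.26  61.06] F uvn [ 0.14 -0.13 -0.2 ] w -0.1 q [-0.44 -0.03 -1.14 -0.09  0.33 -0.48] roterr [-0.  -0.1  0.2]
shift [ 0.141  0.055 -0.231] turn [-0.    -0.001  0.002] mm [ 21.2   8.3 -34.6]
shift [ 0.205 -0.205 -0.277] turn [-0.    -0.001  0.002] mm [ 30.7 -30.8 -41.6]
t 3.483 W theta -2.878 r 80.5 npx 2448
t 3.533 theta -2.846 r 81.7 npx 152
```

View pics/s2.png

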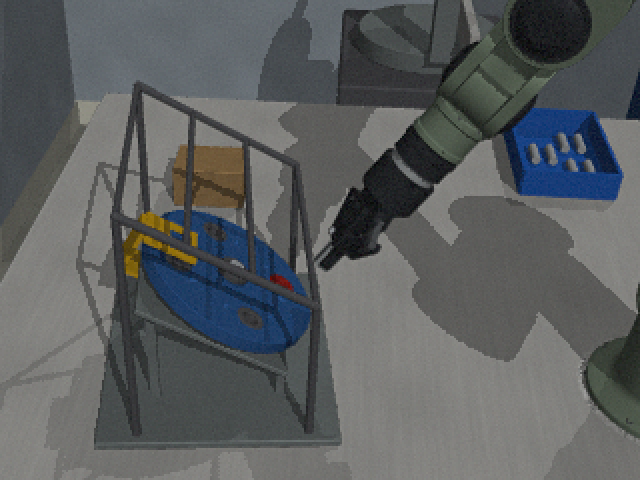

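View pics/w2.png

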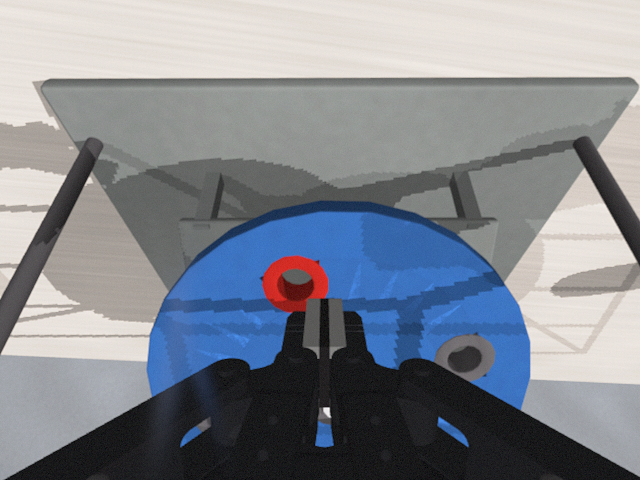

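View pics/t2.png

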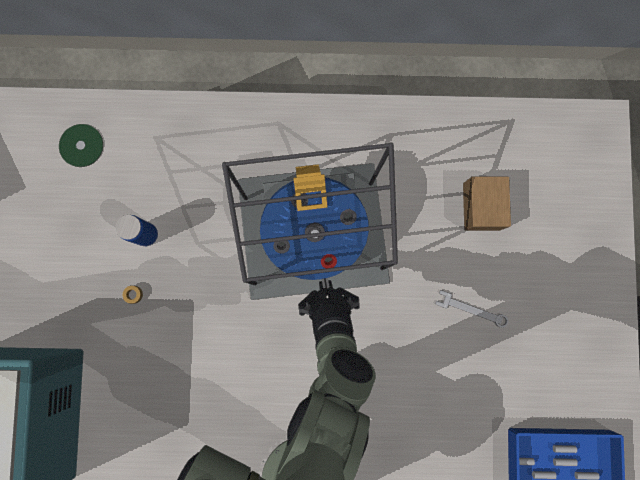

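```bash
python3 -m jog '[[0,0.1,-0.1,-0.14,0,0,0],[0,0.2,-0.2,-0.27,0,0,0],[0,0.2,-0.2,-0.27,0,0,0],[0,0.2,-0.2,-0.27,0,0,0]]'
python3 - <<'E'
from h import *
loc(); C,n,u,v,R=frame(); print("n/150 per mm",n/150,"v per mm",v/150)
E
```

```text
time_s: 3.92
tool_pos: [497.6, -62.4, 105.2]
orientation: [0.205, 0.626, 0.716, 0.233]
ft_force: [0.4, -0.0, -0.1]
gripper_width: -0.0
t 3.917 uvn [-94.54 -41.96  14.39] F uvn [ 0.29 -0.06 -0.27] w -0.0 q [-0.49  0.15 -1.12 -0.23  0.35 -0.52] roterr [0.  0.1 0.4]
n/150 per mm [-0.00330089 -0.00046391  0.0057735 ] v per mm [-0.00092782  0.00660179  0.        ]
```

```bash
python3 -m jog '[[0,0.017,0.002,-0.03,0,0,0],[0,0.033,0.005,-0.058,0,0,0],[0,0.033,0.005,-0.058,0,0,0]]' >/dev/null; python3 -c "
from h import *
loc()"
python3 -m jog '[[0,0.003,0.0005,-0.006,0,0,0],[0,0.007,0.001,-0.012,0,0,0]]' >/dev/null; python3 -c "
from h import *
loc()"
```

```text
t 4.167 uvn [-93.85 -42.03   4.79] F uvn [-0.46  0.54  0.45] w -0.2 q [-0.48  0.18 -1.12 -0.27  0.34 -0.51] roterr [0.1 0.2 0.4]
t 4.333 uvn [-93.34 -41.75   3.21] F uvn [-0.01 -0.34  0.89] w -0.2 q [-0.47  0.19 -1.12 -0.28  0.34 -0.51] roterr [0.1 0.3 0.3]
```

```bash
for i in 1; do python3 -m jog '[[0,0.002,0.0003,-0.004,0,0,0],[0,0.004,0.0006,-0.009,0,0,0]]' >/dev/null; python3 -c "
from h import *
loc()"; done
python3 -m jog '[[0,0.002,0.0003,-0.004,0,0,0],[0,0.004,0.0006,-0.009,0,0,0]]' >/dev/null; python3 -c "
from h import *
loc()"
```

```text
t 4.5 uvn [-92.92 -41.66   2.17] F uvn [-1.66 -0.6  23.11] w 0.1 q [-0.47  0.19 -1.12 -0.28  0.34 -0.51] roterr [0.2 0.4 0.3]
t 4.667 uvn [-92.37 -42.61   1.87] F uvn [-5.68 -2.39 50.28] w -0.1 q [-0.47  0.19 -1.12 -0.29  0.34 -0.51] roterr [0.3 0.5 0.4]
```

```bash
python3 -m jog '[[0,-0.0074,0.053,0,0,0,0],[0,-0.026,0.185,0,0,0,0],[0,-0.049,0.35,0,0,0,0],[0,-0.086,0.513,0.023,0,0,0],[0,-0.154,0.618,0.115,0,0,0],[0,-0.171,0.616,0.144,0,0,0],[0,-0.171,0.616,0.144,0,0,0]]'
python3 - <<'E'
from h import *
loc()
for i in range(4): angw(); ang()
E
```

```text
time_s: 5.25
tool_pos: [480.1, 31.1, 118.1]
orientation: [0.209, 0.624, 0.716, 0.234]
ft_force: [0.6, -0.5, 0.4]
gripper_width: 0.2
t 5.25 uvn [-91.81  53.14  27.74] F uvn [ 0.64 -0.59  0.04] w 0.2 q [-0.22  0.07 -1.19 -0.3   0.2  -0.29] roterr [0.3 0.6 0.3]
t 5.25 W ring hidden 0
t 5.3 theta 1.739 r 81.9 npx 106
t 5.35 W ring hidden 0
t 5.4 theta 1.41 r 81.1 npx 142
t 5.45 W ring hidden 0
t 5.5 theta 1.08 r 79.9 npx 145
t 5.55 W ring hidden 0
t 5.6 theta 0.752 r 79.9 npx 139
```

```bash
python3 -m jog '[[0,0.025,-0.1,-0.03,0,0,0],[0,0.05,-0.2,-0.06,0,0,0],[0,0.08,-0.3,-0.09,0,0,0],[0,0.097,-0.343,-0.12,0,0,0],[0,0.097,-0.343,-0.12,0,0,0],[0,0.097,-0.343,-0.12,0,0,0]]' >/dev/null
python3 - <<'E'
from h import *
loc(); delta(tgtP(-95,0,8),tgtR(36))
angw(); ang()
E
```

```text
t 6.15 uvn [-96.09  -1.14   6.9 ] F uvn [-0.33  0.22  0.62] w 0.3 q [-0.37  0.16 -1.17 -0.33  0.29 -0.42] roterr [0.2 0.4 0.5]
shift [0.002 0.008 0.01 ] turn [0.003 0.004 0.006] mm [0.2 1.2 1.5]
t 6.15 W ring hidden 0
t 6.2 theta -1.233 r 78.8 npx 143
```

```bash
Z='[[0,0,0,0,0,0,0],[0,0,0,0,0,0,0],[0,0,0,0,0,0,0],[0,0,0,0,0,0,0],[0,0,0,0,0,0,0],[0,0,0,0,0,0,0],[0,0,0,0,0,0,0],[0,0,0,0,0,0,0],[0,0,0,0,0,0,0],[0,0,0,0,0,0,0],[0,0,0,0,0,0,0],[0,0,0,0,0,0,0]]' ; echo skip
```

```text
skip
```

```bash
python3 -m jog '[[0,0,0,0,0,0,0],[0,0,0,0,0,0,0],[0,0,0,0,0,0,0],[0,0,0,0,0,0,0],[0,0,0,0,0,0,0],[0,0,0,0,0,0,0],[0,0,0,0,0,0,0],[0,0,0,0,0,0,0],[0,0,0,0,0,0,0],[0,0,0,0,0,0,0],[0,0,0,0,0,0,0],[0,0,0,0,0,0,0]]' >/dev/null; python3 -c "
from h import *
ang();loc()"
python3 -m jog '[[0,0,0,0,0,0,0],[0,0,0,0,0,0,0],[0,0,0,0,0,0,0],[0,0,0,0,0,0,0],[0,0,0,0,0,0,0],[0,0,0,0,0,0,0],[0,0,0,0,0,0,0],[0,0,0,0,0,0,0],[0,0,0,0,0,0,0],[0,0,0,0,0,0,0],[0,0,0,0,0,0,0],[0,0,0,0,0,0,0]]' >/dev/null; python3 -c "
from h import *
ang();loc()"
python3 -m jog '[[0,0,0,0,0,0,0],[0,0,0,0,0,0,0],[0,0,0,0,0,0,0],[0,0,0,0,0,0,0],[0,0,0,0,0,0,0],[0,0,0,0,0,0,0],[0,0,0,0,0,0,0],[0,0,0,0,0,0,0],[0,0,0,0,0,0,0],[0,0,0,0,0,0,0],[0,0,0,0,0,0,0],[0,0,0,0,0,0,0]]' >/dev/null; python3 -c "
from h import *
ang();loc();ang()"
```

```text
t 7.25 theta 1.91 r 82.9 npx 111
t 7.3 uvn [-95.97  -0.44   7.23] F uvn [0.61 0.48 0.08] w 0.1 q [-0.37  0.16 -1.17 -0.33  0.29 -0.42] roterr [0.3 0.4 0.4]
t 8.3 theta -1.226 r 78.1 npx 149
t 8.35 uvn [-95.97  -0.42   7.23] F uvn [-0.41  0.03 -1.3 ] w 0.3 q [-0.37  0.16 -1.17 -0.33  0.29 -0.42] roterr [0.3 0.4 0.4]
t 9.35 theta 2.228 r 82.7 npx 143
t 9.4 uvn [-95.97  -0.42   7.23] F uvn [ 0.89 -0.1  -0.57] w 0.0 q [-0.37  0.16 -1.17 -0.33  0.29 -0.42] roterr [0.3 0.4 0.4]
t 9.4 theta 2.097 r 82.3 npx 145
```

```bash
python3 -m jog '[[0,0,0,0,0,0,0],[0,0,0,0,0,0,0],[0,0,0,0,0,0,0],[0,0,0,0,0,0,0],[0,0,0,0,0,0,0],[0,0,0,0,0,0,0],[0,0,0,0,0,0,0],[0,0,0,0,0,0,0],[0,0,0,0,0,0,0],[0,0,0,0,0,0,0],[0,0,0,0,0,0,0],[0,0,0,0,0,0,0]]' >/dev/null; python3 -c "
from h import *
ang()"
python3 -m jog '[[0,0,0,0,0,0,0],[0,0,0,0,0,0,0],[0,0,0,0,0,0,0],[0,0,0,0,0,0,0],[0,0,0,0,0,0,0],[0,0,0,0,0,0,0],[0,0,0,0,0,0,0],[0,0,0,0,0,0,0],[0,0,0,0,0,0,0],[0,0,0,0,0,0,0],[0,0,0,0,0,0,0],[0,0,0,0,0,0,0]]' >/dev/null; python3 -c "
from h import *
ang()"
python3 -m jog '[[0,0,0,0,0,0,0],[0,0,0,0,0,0,0],[0,0,0,0,0,0,0],[0,0,0,0,0,0,0],[0,0,0,0,0,0,0],[0,0,0,0,0,0,0],[0,0,0,0,0,0,0],[0,0,0,0,0,0,0],[0,0,0,0,0,0,0],[0,0,0,0,0,0,0],[0,0,0,0,0,0,0],[0,0,0,0,0,0,0]]' >/dev/null; python3 -c "
from h import *
ang()"
python3 -m jog '[[0,0,0,0,0,0,0],[0,0,0,0,0,0,0],[0,0,0,0,0,0,0],[0,0,0,0,0,0,0],[0,0,0,0,0,0,0],[0,0,0,0,0,0,0],[0,0,0,0,0,0,0],[0,0,0,0,0,0,0],[0,0,0,0,0,0,0],[0,0,0,0,0,0,0],[0,0,0,0,0,0,0],[0,0,0,0,0,0,0]]' >/dev/null; python3 -c "
from h import *
ang()"
python3 -m jog '[[0,0,0,0,0,0,0],[0,0,0,0,0,0,0],[0,0,0,0,0,0,0],[0,0,0,0,0,0,0],[0,0,0,0,0,0,0],[0,0,0,0,0,0,0],[0,0,0,0,0,0,0],[0,0,0,0,0,0,0],[0,0,0,0,0,0,0],[0,0,0,0,0,0,0],[0,0,0,0,0,0,0],[0,0,0,0,0,0,0]]' >/dev/null; python3 -c "
from h import *
ang()"
python3 -m jog '[[0,0,0,0,0,0,0],[0,0,0,0,0,0,0],[0,0,0,0,0,0,0],[0,0,0,0,0,0,0],[0,0,0,0,0,0,0],[0,0,0,0,0,0,0],[0,0,0,0,0,0,0],[0,0,0,0,0,0,0],[0,0,0,0,0,0,0],[0,0,0,0,0,0,0],[0,0,0,0,0,0,0],[0,0,0,0,0,0,0]]' >/dev/null; python3 -c "
from h import *
ang()"
python3 -m jog '[[0,0,0,0,0,0,0],[0,0,0,0,0,0,0],[0,0,0,0,0,0,0],[0,0,0,0,0,0,0],[0,0,0,0,0,0,0],[0,0,0,0,0,0,0],[0,0,0,0,0,0,0],[0,0,0,0,0,0,0],[0,0,0,0,0,0,0],[0,0,0,0,0,0,0],[0,0,0,0,0,0,0],[0,0,0,0,0,0,0]]' >/dev/null; python3 -c "
from h import *
ang(); loc()"
```

```text
t 10.45 theta -0.659 r 76.8 npx 112
t 11.5 theta 3.135 r 79.9 npx 116
t 12.55 theta 0.808 r 79.5 npx 157
t 13.6 theta -1.442 r 78.5 npx 139
t 14.65 theta 2.77 r 83.2 npx 147
t 15.7 theta 0.866 r 79.1 npx 160
t 16.75 theta -0.971 r 77.6 npx 160
t 16.8 uvn [-95.98  -0.46   7.22] F uvn [-0.19  0.88  0.68] w 0.1 q [-0.37  0.16 -1.17 -0.33  0.29 -0.42] roterr [0.3 0.4 0.4]
```

```bash
python3 -m jog '[[0,0,0,0,0,0,0],[0,0,0,0,0,0,0],[0,0,0,0,0,0,0],[0,0,0,0,0,0,0],[0,0,0,0,0,0,0],[0,0,0,0,0,0,0],[0,0,0,0,0,0,0],[0,0,0,0,0,0,0],[0,0,0,0,0,0,0],[0,0,0,0,0,0,0],[0,0,0,0,0,0,0],[0,0,0,0,0,0,0]]' >/dev/null; python3 -c "
from h import *
ang()"
python3 -m jog '[[0,0,0,0,0,0,0],[0,0,0,0,0,0,0],[0,0,0,0,0,0,0],[0,0,0,0,0,0,0],[0,0,0,0,0,0,0],[0,0,0,0,0,0,0],[0,0,0,0,0,0,0],[0,0,0,0,0,0,0],[0,0,0,0,0,0,0],[0,0,0,0,0,0,0],[0,0,0,0,0,0,0],[0,0,0,0,0,0,0]]' >/dev/null; python3 -c "
from h import *
ang()"
python3 -m jog '[[0,0,0,0,0,0,0],[0,0,0,0,0,0,0],[0,0,0,0,0,0,0],[0,0,0,0,0,0,0],[0,0,0,0,0,0,0],[0,0,0,0,0,0,0],[0,0,0,0,0,0,0],[0,0,0,0,0,0,0],[0,0,0,0,0,0,0],[0,0,0,0,0,0,0],[0,0,0,0,0,0,0],[0,0,0,0,0,0,0]]' >/dev/null; python3 -c "
from h import *
ang()"
python3 -m jog '[[0,0,0,0,0,0,0],[0,0,0,0,0,0,0],[0,0,0,0,0,0,0],[0,0,0,0,0,0,0],[0,0,0,0,0,0,0],[0,0,0,0,0,0,0],[0,0,0,0,0,0,0],[0,0,0,0,0,0,0],[0,0,0,0,0,0,0],[0,0,0,0,0,0,0],[0,0,0,0,0,0,0],[0,0,0,0,0,0,0]]' >/dev/null; python3 -c "
from h import *
ang()"
python3 -m jog '[[0,0,0,0,0,0,0],[0,0,0,0,0,0,0],[0,0,0,0,0,0,0],[0,0,0,0,0,0,0],[0,0,0,0,0,0,0],[0,0,0,0,0,0,0],[0,0,0,0,0,0,0],[0,0,0,0,0,0,0],[0,0,0,0,0,0,0],[0,0,0,0,0,0,0],[0,0,0,0,0,0,0],[0,0,0,0,0,0,0]]' >/dev/null; python3 -c "
from h import *
ang()"
python3 -m jog '[[0,0,0,0,0,0,0],[0,0,0,0,0,0,0],[0,0,0,0,0,0,0],[0,0,0,0,0,0,0],[0,0,0,0,0,0,0],[0,0,0,0,0,0,0],[0,0,0,0,0,0,0],[0,0,0,0,0,0,0],[0,0,0,0,0,0,0],[0,0,0,0,0,0,0],[0,0,0,0,0,0,0],[0,0,0,0,0,0,0]]' >/dev/null; python3 -c "
from h import *
ang(); loc()"
```

```text
t 17.8 theta -2.656 r 81.2 npx 143
t 18.85 theta 2.12 r 81.8 npx 146
t 19.9 theta 0.715 r 78.6 npx 156
t 20.95 theta -0.674 r 76.9 npx 134
t 22.0 theta -1.926 r 80.5 npx 122
t 23.05 theta -2.965 r 81.2 npx 130
t 23.1 uvn [-95.95  -0.41   7.23] F uvn [-0.13  0.75  0.91] w 0.1 q [-0.37  0.16 -1.17 -0.33  0.29 -0.42] roterr [0.3 0.4 0.4]
```

```bash
sed -i 's|th=np.arctan2(cy,cx)|cx+=2.3;cy-=1.7;th=np.arctan2(cy,cx)|' h.py
python3 -m jog '[[0,0,0,0,0,0,0],[0,0,0,0,0,0,0],[0,0,0,0,0,0,0],[0,0,0,0,0,0,0],[0,0,0,0,0,0,0],[0,0,0,0,0,0,0],[0,0,0,0,0,0,0],[0,0,0,0,0,0,0],[0,0,0,0,0,0,0],[0,0,0,0,0,0,0],[0,0,0,0,0,0,0],[0,0,0,0,0,0,0]]' >/dev/null; python3 -c "
from h import *
ang()"
python3 -m jog '[[0,0,0,0,0,0,0],[0,0,0,0,0,0,0],[0,0,0,0,0,0,0],[0,0,0,0,0,0,0],[0,0,0,0,0,0,0],[0,0,0,0,0,0,0],[0,0,0,0,0,0,0],[0,0,0,0,0,0,0],[0,0,0,0,0,0,0],[0,0,0,0,0,0,0],[0,0,0,0,0,0,0],[0,0,0,0,0,0,0]]' >/dev/null; python3 -c "
from h import *
ang()"
```

```text
t 24.1 theta 2.32 r 79.5 npx 147
t 25.15 theta 1.406 r 79.9 npx 154
```

```bash
python3 -m jog '[[0,0.004,0,-0.007,0,0,0],[0,0.008,0.001,-0.014,0,0,0],[0,0.008,0.001,-0.014,0,0,0],[0,0.008,0.001,-0.014,0,0,0],[0,0.008,0.001,-0.014,0,0,0],[0,0.008,0.001,-0.014,0,0,0],[0,0.008,0.001,-0.014,0,0,0],[0,0.008,0.001,-0.014,0,0,0]]' >/dev/null; python3 -c "
from h import *
ang();loc();ang()"
```

```text
t 25.867 theta 0.843 r 80.0 npx 164
t 25.917 uvn [-95.93  -0.46   4.82] F uvn [ 0.49 -0.12  1.05] w -0.0 q [-0.37  0.17 -1.17 -0.34  0.28 -0.42] roterr [0.3 0.4 0.4]
t 25.917 theta 0.805 r 79.7 npx 165
```

```bash
python3 -m jog '[[0,0,0,0,0,0,0],[0,0,0,0,0,0,0],[0,0,0,0,0,0,0],[0,0,0,0,0,0,0],[0,0,0,0,0,0,0],[0,0,0,0,0,0,0]]' >/dev/null; python3 -c "
from h import *
ang('pics/t5.png');loc();ang()"
```

```text
t 26.467 theta 0.403 r 79.6 npx 76
t 26.517 uvn [-95.97  -0.43   4.82] F uvn [-0.07 -0.45 -1.2 ] w 0.6 q [-0.37  0.17 -1.17 -0.34  0.28 -0.42] roterr [0.3 0.4 0.4]
t 26.517 theta 0.369 r 79.8 npx 69
```

```bash
python3 -m jog '[[0,0,0,0,0,0,0],[0,0,0,0,0,0,0],[0,0,0,0,0,0,0],[0,0,0,0,0,0,0],[0,0.0056,0.0008,-0.0098,0,0,0],[0,0.0109,0.0015,-0.019,0,0,0],[0,0.0109,0.0015,-0.019,0,0,0],[0,0.0109,0.0015,-0.019,0,0,0],[0,0.0109,0.0015,-0.019,0,0,0]]'; python3 -c "
from h import *
loc();ang('pics/t6.png');angw('pics/w6.png');cv2.imwrite('pics/s6.png',camera('side')[:,:,::-1][180:280,240:380].repeat(5,0).repeat(5,1));ang()"
```

```text
time_s: 27.32
tool_pos: [496.8, -20.8, 94.2]
orientation: [0.209, 0.625, 0.715, 0.233]
ft_force: [-17.5, -2.5, 22.9]
gripper_width: 0.1
t 27.317 uvn [-95.76  -0.62   2.42] F uvn [-3.890e+00  1.000e-02  2.869e+01] w 0.1 q [-0.37  0.17 -1.17 -0.35  0.28 -0.41] roterr [0.3 0.5 0.5]
t 27.317 theta 0.027 r 76.7 npx 101
t 27.367 W ring hidden 0
t 27.467 theta 0.031 r 76.8 npx 99
```

```bash
python3 -c "
import cv2
im=cv2.imread('pics/t6.png')[130:310,210:420]
cv2.imwrite('pics/z6.png',cv2.resize(im,None,fx=3.5,fy=3.3,interpolation=cv2.INTER_CUBIC))"
```

```text
(no output)
```

View pics/z6.png

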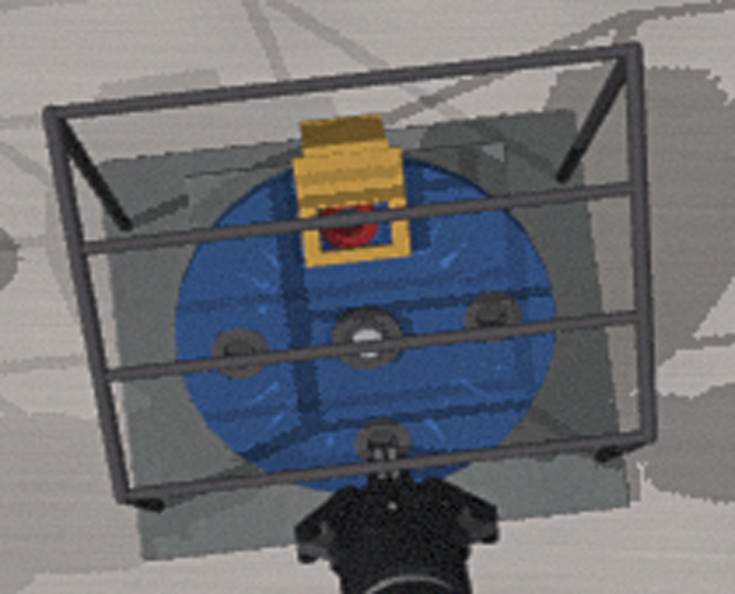

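View pics/s6.png

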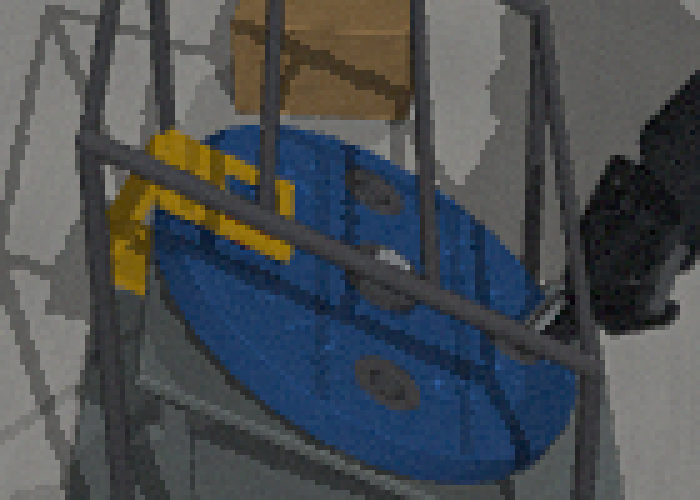

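```bash
python3 - <<'E'
from h import *
C,n,u,v,R=frame()
a=onplane("top",(278.6,237),C,n);b=onplane("top",(350.6,225.5),C,n);d=a-b;print(np.linalg.norm(d),"theta",np.arctan2(-d@u,d@v))
E
python3 -m jog '[[0,0,0,0,0,0,0],[0,0,0,0,0,0,0],[0,0,0,0,0,0,0],[0,-0.0007,-0.0001,0.0012,0,0,0],[0,-0.0013,-0.0002,0.0023,0,0,0],[0,-0.002,-0.0003,0.0035,0,0,0],[0,-0.0033,-0.0005,0.0058,0,0,0],[0,-0.0066,-0.0009,0.0115,0,0,0],[0,-0.0132,-0.0019,0.0231,0,0,0],[0,-0.033,-0.0046,0.0577,0,0,0]]'; python3 -c "
from h import *
loc();ang()"
```

```text
159.997910137778 theta 0.04361465563662545
time_s: 28.35
tool_pos: [491.6, -21.4, 102.5]
orientation: [0.208, 0.625, 0.715, 0.233]
ft_force: [-0.3, 0.1, 0.3]
gripper_width: 0.6
t 28.35 uvn [-96.1   -0.48  12.22] F uvn [-0.12  0.11  0.45] w 0.6 q [-0.37  0.14 -1.17 -0.31  0.29 -0.42] roterr [0.3 0.5 0.5]
t 28.35 theta 0.027 r 76.7 npx 99
```

Free of the wheel; withdraw along the normal and check that it stays.

```bash
python3 -m jog '[[0,-0.1,-0.01,0.17,0,0,0],[0,-0.2,-0.03,0.35,0,0,0],[0,-0.3,-0.04,0.52,0,0,0],[0,-0.4,-0.056,0.69,0,0,0],[0,-0.4,-0.056,0.69,0,0,0],[0,-0.4,-0.056,0.69,0,0,0],[0,-0.4,-0.056,0.69,0,0,0],[0,-0.4,-0.056,0.69,0,0,0],[0,-0.4,-0.056,0.69,0,0,0],[0,-0.4,-0.056,0.69,0,0,0],[0,-0.4,-0.056,0.69,0,0,0],[0,-0.4,-0.056,0.69,0,0,0]]'; python3 -c "
from h import *
loc();ang('pics/t7.png')
im=cv2.imread('pics/t7.png')[130:310,210:420]
cv2.imwrite('pics/z7.png',cv2.resize(im,None,fx=3.5,fy=3.3,interpolation=cv2.INTER_CUBIC))
print(cv2.absdiff(cv2.imread('pics/t7.png'),cv2.imread('pics/top0.png'))[100:340,430:520].mean())
angw('pics/w7.png')"
```

```text
time_s: 29.4
tool_pos: [431.1, -29.5, 206.1]
orientation: [0.207, 0.625, 0.715, 0.233]
ft_force: [-0.7, 0.0, -0.9]
gripper_width: -0.0
t 29.4 uvn [-9.7200e+01 -9.0000e-02  1.3243e+02] F uvn [-1.02  0.1  -0.45] w -0.0 q [-0.49 -0.26 -1.1   0.2   0.35 -0.53] roterr [0.2 0.4 0.4]
t 29.4 theta 0.031 r 76.8 npx 100
15.072623456790124
t 29.45 W theta -0.005 r 92.1 npx 55
```

View pics/t7.png

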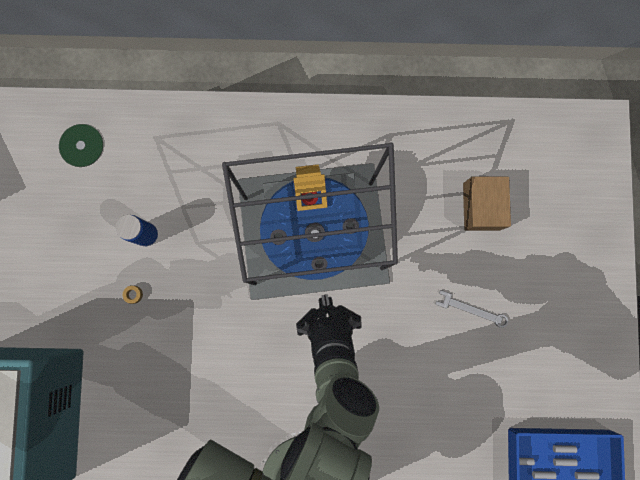

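View pics/w7.png

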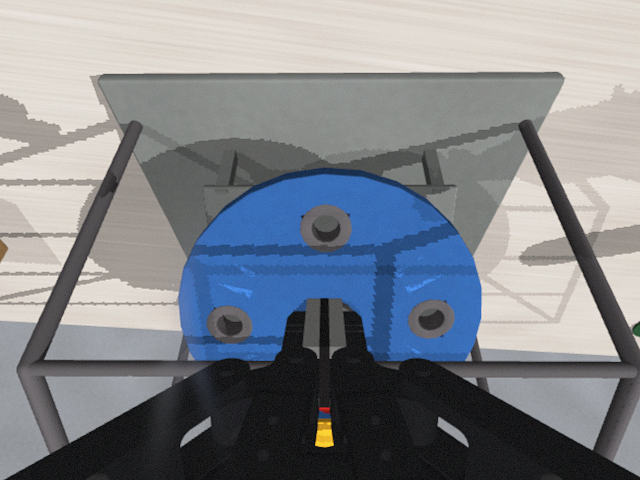

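```bash
python3 -c "
from h import *
ang(); print(sign_off())"
```

```text
t 29.5 theta 0.031 r 76.8 npx 101
the job is handed in; nothing more can be done
None
```

The wheel is standing with the red-ringed hole in the slot, and I handed the job in at 29.5 s of the 61 s allowed.

- **Spin:** One stroke of the closed fingers set the wheel turning at about 3.3 rad/s clockwise. It then ran untouched for more than four turns, about 22 s.
- **Stop:** When it had slowed to about 0.7 rad/s, one touch of the fingers (about 29 N) stopped it with the hole in the slot. I then lifted straight off the face and backed away.
- **Final checks:** The top camera put the wheel at 0.027 to 0.031 rad, and the line through the two side holes gave 0.044 rad. That puts the hole about 2 to 4 mm from the slot's middle, where 12 mm is allowed. The readings did not change over the last 2 s or so, and the fingers were off the face for more than a second of that. The wrist force was back to zero.
- **Weaker or disagreeing readings:** The last wrist-camera angle, -0.005 rad, is unreliable because most of the ring was hidden. Around the slot the top camera sees the ring partly covered by a rod, giving a radius of 76.8 mm instead of 80. I shifted its readings by about 2 mm to make the radius come out right round the turn. My probe before the stroke pressed harder than intended, at about 50 N on the fingertips. That is below the 120 N wrist limit.
- **Surroundings:** Comparing the first and last top pictures by eye, the wrench, can, carton and bushing had not moved.

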